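Scan a coin tube and unscrew its cap

ROBOT

A 6-joint arm with a two-finger parallel gripper is mounted at the origin on the work surface. World frame = base frame: x ahead of the robot, y to its left, z up, the work surface at z = 0. Lengths are in m, angles in degrees, forces in N, time in s.
With the tool pointing down it reaches from about 0.4 to 0.825 m from the base axis. Payload 7 kg.
Tool frame: the origin (TCP) lies midway between the tips of the shut fingers; the grasp point (between the pads) lies 19 mm behind it; z points along the fingers, y is the line along which they close (so a half turn about z gives the same grasp; the last joint's range is limited). The gripper opens to 88 mm and grips with 3 to 60 N. Pads are 19 mm wide; open, the fingers measure 130 mm over their backs; the gripper's body (78 mm by 193 mm) begins 47 mm behind the grasp point.
Start: joints at [91.278, 20.546, 0.682, 0, -70.136, -16.507], TCP at [0.177, 0.651, 0.227] pointing down, gripper open.
Joint ranges: [-176.03, 176.03], [-82.01, 121.73], [-58.28, 71.71], [-173.87, 95.51], [-174.79, -0.11], [-173.66, 173.66]. Speed limits (degrees/s): [136.94, 136.94, 172.46, 180, 180, 180].

INTERFACE

Orientations are given as a 3x3 rotation matrix whose columns are the frame's x, y, z axes.
In Python, from rig import robot gives the robot as it stands. Calls block until the motion is done:
- robot.goto(position, orientation): joint-space move of the TCP to a pose.
- robot.servo_line(position, ori=None, speed=0.15): straight line of the TCP; ori=None keeps the orientation; speed is the mean speed in m/s.
- robot.movej(angles): joint-space move.
- robot.move_gripper(opening): opening from 0.0 (shut) to 1.0 (fully open); the grip force is fixed at half the most; returns when the fingers have stopped.
- robot.dwell(seconds).
- robot.ik(position, orientation): joint angles nearest the present ones, or None.
- robot.grab_frame(name): name is "side" or "top" or "wrist"; returns (picture, depth): 400x640x3 uint8, red, green, blue; 400x640 float32, m along the optical axis (not along the pixel's ray), 0 where there is no reading.
- robot.camera_info(name): a dict with "vfov" (degrees; the focal length in pixels is half the picture's height over the tangent of half this angle, whatever the lens; pixels are square), "cx", "cy" (the principal point, pixels), "view" (4x4, takes a point from world to camera coordinates); the wrist camera has in their place "T_tool_cam" (4x4, takes a point from camera to tool coordinates, whose origin is the TCP and whose axes are the flange's). Camera axes: x right, y down, z forward; pixel columns grow to the right and rows downward; lengths in m; the calibration is good to about 2 mm. A picture is of the moment at which its call begins: read the wrist's pose just before it. camera_info takes no time and is no camera call.
A pose or a line that the arm cannot do raises robot.Unreachable and nothing moves.
- robot.job_done(): hands the job in; it is judged then, once.
Readings, each from a call of its own:
- robot.read_t(): time.
- robot.read_qpos(): joint angles.
- robot.read_qvel(): joint speeds.
- robot.read_effort(): joint torques, N m.
- robot.read_position(): TCP position.
- robot.read_tcp_rot(): TCP orientation.
- robot.read_force(): force on the tool from outside, world axes, zero at the start.
- robot.read_ft_torque(): the same for the moment, N m.
- robot.read_grip_width(): opening from 0.0 (shut) to 1.0 (fully open).
- robot.read_finger_force(): force on a finger pad.
Only numpy, scipy, OpenCV 4.12 (cv2) and the standard library are available. Lean on these libraries where they do the work, as an engineer would, in place of code of your own. Each camera call takes 0.05 s, during which the arm holds its last target. There are 200 camera calls.

TASK

Pick up the handheld scanner and hold it steady and level for a good second, its nose square to the barcode label of the square coin tube and about 5 cm away from it, without touching the tube; then lay the scanner back on its rest. Then unscrew the tube's cap counter-clockwise while the marble stand's socket braces the tube, stop turning once the threads let go, and raise the cap clear so that you finish still holding it level just above the open tube, which stays seated in its socket. Leave the other things on the shelf where they are.

Things in the scene. Friction and masses are not known exactly. Their poses are not given: they have to be found in the camera images.
- stand: fixed green marble coin stand, 100 x 100 x 35 mm high, with one square socket 38.5 mm wide in the middle of its top, socket floor 13 mm above the shelf. Origin at the centre of its underside, z up. It may stand on the left or the right, turned up to about 25 degrees.
- tube: loose clear square coin tube, 37 x 37 mm, about 0.35 kg, upright in the stand's socket, which stops it turning (2 to 3 degrees of play) but not being lifted out. Origin at the centre of its underside (13 mm above the shelf when seated), z up, -x is the side with the label. Square up to z = 70 mm, its corners within 27 mm of the axis; then a round neck 37 mm across with two thread lugs.
- label (a point): centre of the 26 x 26 mm white barcode label on the tube's -x face (48 mm above the tube's underside); its axes are the tube's, so it faces along -x, roughly towards the robot
- cap: loose round black screw cap, 54 mm across, 25 mm high, 0.08 kg. Origin at the centre of its lower rim (73 mm above the tube's underside when screwed on), z up. Tight: 0.1 to 0.3 N m to turn. Pulled up before it is free it lifts the tube along. Fingers may reach below its rim, past the tube's corners.
- rest: fixed scanner rest: a 150 x 60 mm base plate 5 mm thick with two black saddles at x = -45 and +45 mm (each 18 mm long), open between them; saddle floors 20 mm above the shelf, cheeks 34 mm apart and reaching 30 mm above the shelf. Origin at the centre of its underside, x along the scanner's direction. It stands on the side opposite to the stand.
- scanner: loose grey bar-shaped handheld scanner, 140 mm long (x from -70 to +70 mm), 24 mm wide, 26 mm high, 0.12 kg, with a narrower black nose over the last 25 mm at +x. Lies on the rest's saddles, nose away from the robot. Origin at the middle of its underside, z up; grip it across its width at the origin, between the saddles.
- nose (a point): middle of the scanner's nose face, 70 mm along +x from the scanner's origin and 13 mm above its underside; it looks along the scanner's +x
- focus (a point): the scanner's reading point, 50 mm straight ahead of the nose; it should lie on the label while scanning
- loupe: bystander: loose chrome loupe lying flat, about 75 x 38 x 16 mm; origin on the underside at the centre of its lens
- round_tube: bystander: loose round capped coin tube, 50 mm across, 80 mm high; origin at the centre of its underside
- coin_capsule: bystander: loose flat round coin capsule, 44 mm across, 8 mm high; origin at the centre of its underside
- counter: bystander: fixed black coin counter box with a push button, 160 x 130 x 90 mm; origin at the centre of its underside
- dome: bystander: fixed clear dome cover on a round base, 170 mm across, 177 mm high; origin at the centre of its underside
- mouth (a point): centre of the tube's mouth, 92 mm above its underside. A sprung disc in it presses up under the cap with about 13 N and rises to 6 mm above the mouth once the cap is off.
- cap_top (a point): centre of the cap's top, 25 mm above its rim. Seen from above, the cap comes free after a counter-clockwise turn of 60 to 100 degrees from the start (80 to 85 is the middle; a stop follows soon after) and rises at most about 5 mm by itself; clockwise it is stopped at once.
Mind the look-alikes: they are no part of the job. Of the things like the cap, leave any that is pink, turquoise or yellow; of the rest the larger one is meant.

How it is judged (in metres and radians):
On the way, in this order (a step that is already met when the one before it is completed fails the run):
1. the gripped scanner is held steady, its reading point on the label and square to it (contact force between the fingers and scanner above 1 N and x of focus in the frame of label between -0.025 and 0.025 m and y of focus in the frame of label between -0.013 and 0.013 m and z of focus in the frame of label between -0.013 and 0.013 m and angle between the x axis of scanner and the x axis of label, either way round below 0.25 rad and linear speed of scanner below 0.02 m/s and angular speed of scanner below 0.2 rad/s), for 0.8 s.
2. the scanner lies back on its rest, let go (z of scanner in the frame of rest between 0.016 and 0.024 m and horizontal distance between scanner and rest below 0.025 m and angle between scanner's own z axis and vertical below 0.1 rad and contact force between the fingers and scanner below 0.1 N), for 0.2 s.
3. the cap is turned until its threads are free while the tube stays seated (angle between the x axis of cap and the x axis of tube, either way round above 0.95 rad and z of cap in the frame of tube below 0.081 m and z of tube in the frame of stand below 0.02 m), for 0.1 s.
At the end, for the whole second after the job is handed in: The fingers hold the cap still and level (11 degrees), its rim 5 to 58 mm above the tube's mouth, within 20 mm of its axis, not touching the tube; the tube is upright and within 4 mm of fully down in its socket; the scanner lies on its rest within 25 mm of the middle (z of cap in the frame of tube between 0.097 and 0.15 m and horizontal distance between cap and tube below 0.02 m and angle between cap's own z axis and vertical below 0.2 rad and contact force between the fingers and cap above 1 N and contact force between cap and tube below 0.1 N and linear speed of cap below 0.02 m/s and z of tube in the frame of stand between 0.009 and 0.017 m and horizontal distance between tube and stand below 0.006 m and angle between each of tube, scanner's own z axis and vertical below 0.1 rad and z of scanner in the frame of rest between 0.016 and 0.024 m and horizontal distance between scanner and rest below 0.025 m); the arm keeps its last pose, push and grip.
It fails at once if the tube is lifted out of its socket or tipped (z of tube in the frame of stand above 0.027 m or angle between tube's own z axis and vertical above 0.25 rad).
It fails at once if the scanner touches the tube (contact force between scanner and tube above 0.5 N).
It fails at once if a bystander is disturbed (distance of any of loupe, round_tube, coin_capsule from where it was at the start of the episode above 0.03 m or contact force between the arm and counter above 3 N or contact force between the arm and dome above 3 N).
It also fails if it takes over 59 s, if anything falls off the work surface, if the arm or the gripper's body presses on something with over 40 N, if the wrist force passes 120 N, or if a joint passes its speed limit or range.

## Working session

There is one attempt and no reset: what is moved stays moved. The work goes in short steps, each a Python script; the robot and the scene stay as the last script left them, time stands still between calls to the robot, and variables do not carry over. Pictures are saved under pics/ and viewed, at most 10 in all, crops included, and the job is handed in when it is done.

```bash
ls; mkdir -p pics; python3 - <<'E'
from rig import robot
import cv2,numpy as np
for n in("top","side"):
    p,d=robot.grab_frame(n); cv2.imwrite(f"pics/{n}0.png",p[...,::-1]); np.save(f"{n}0.npy",d); i=robot.camera_info(n); print(n,i)
print(robot.read_t(),robot.camera_info("wrist"))
E
```

```text
pics
top {'vfov': 44.63956244536131, 'cx': 312.8540280267542, 'cy': 196.12799661808378, 'view': array([[ 0.06835606, -0.99765505, -0.00344349, -0.01527298],
       [-0.97744386, -0.06627912, -0.20052577,  0.57325639],
       [ 0.19982731,  0.01707297, -0.97968238,  1.45700346],
       [ 0.        ,  0.        ,  0.        ,  1.        ]])}
side {'vfov': 49.77953529700308, 'cx': 326.43287776349854, 'cy': 198.4979630150124, 'view': array([[-0.95124305, -0.3080322 ,  0.0159005 ,  0.53556433],
       [-0.23729242,  0.69790841, -0.6757338 ,  0.20050914],
       [ 0.19705068, -0.64656014, -0.73697423,  1.28175334],
       [ 0.        ,  0.        ,  0.        ,  1.        ]])}
0.1 {'vfov': 61.97230405552699, 'cx': 324.46636825177524, 'cy': 197.33037728194603, 'T_tool_cam': array([[-6.08392106e-04, -9.68737060e-01, -2.48088974e-01,
         6.71267276e-02],
       [ 9.99997893e-01, -1.07572148e-03,  1.74816492e-03,
        -2.63861660e-04],
       [-1.96038679e-03, -2.48087388e-01,  9.68735673e-01,
        -1.57804850e-01],
       [ 0.00000000e+00,  0.00000000e+00,  0.00000000e+00,
         1.00000000e+00]])}
```

View pics/top0.png

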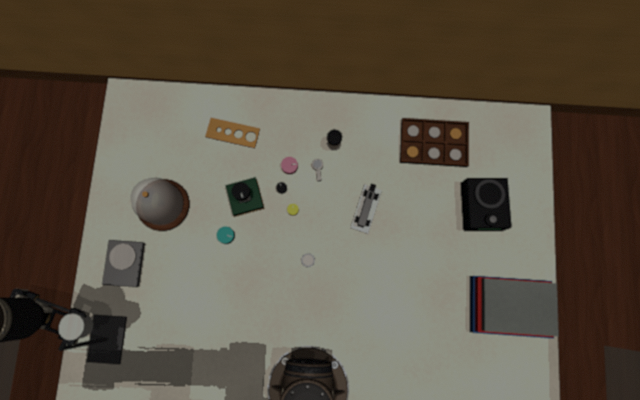

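View pics/side0.png

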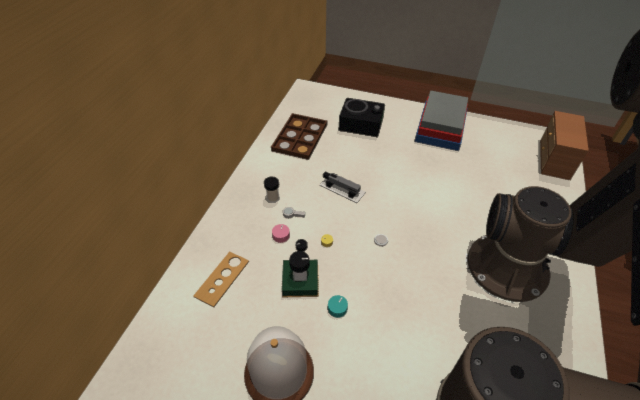

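Top: stand with the capped tube at (245,195); scanner on its rest at (366,208), nose up the picture. Cap candidates: black on the tube (243,190), small black (281,187), black cap of the round tube (335,138), pink (289,165), turquoise (226,235), yellow (293,210). I choose (243,190), the larger black one on the square tube in the green stand.

```bash
cat >h.py <<'E'
from rig import robot
import cv2,numpy as np
def cloud(n,d,T=None):
    "world points (H,W,3); T = camera-to-world"
    i=robot.camera_info(n); f=200/np.tan(np.radians(i['vfov']/2))
    if T is None: T=np.linalg.inv(i['view'])
    v,u=np.mgrid[:400,:640]
    P=np.stack([(u-i['cx'])/f*d,(v-i['cy'])/f*d,d],-1)
    W=P@T[:3,:3].T+T[:3,3]; W[d==0]=np.nan
    return W
def wrist():
    T=np.eye(4); T[:3,:3]=robot.read_tcp_rot(); T[:3,3]=robot.read_position()
    p,d=robot.grab_frame("wrist")
    return p,d,cloud("wrist",d,T@robot.camera_info("wrist")['T_tool_cam'])
def rect(P):
    (c,s,a)=cv2.minAreaRect((P[:,:2]*1000).astype(np.float32)); return np.round(c,1),np.round(s,1),round(a,1)
def down(yaw):
    "tool down, closing line (tool y) at world angle yaw (deg)"
    a=np.radians(yaw); y=np.array([np.cos(a),np.sin(a),0]); z=np.array([0,0,-1.])
    return np.stack([np.cross(y,z),y,z],1)
E
python3 - <<'E'
from h import *
p=cv2.imread("pics/top0.png"); W=cloud("top",np.load("top0.npy"))
for u,v in[(243,190),(240,210),(258,200),(366,208),(374,187),(357,228),(281,187),(335,138),(308,260),(318,163),(160,205),(485,205),(290,165),(226,235)]:
    print((u,v),W[v,u].round(3),p[v,u])
z=W[...,2]
def comp(u0,u1,v0,v1,lo,hi):
    m=np.zeros(z.shape,bool); m[v0:v1,u0:u1]=True; m&=(z>lo)&(z<hi); print(m.sum(),rect(W[m]),np.median(z[m]).round(4))
comp(215,272,170,225,.028,.042)
comp(215,272,170,225,.095,.13)
comp(340,390,170,240,.038,.055)
comp(340,390,170,240,.003,.055)
R=robot.read_tcp_rot();print(R.round(3))
E
```

```text
(243, 190) [0.567 0.234 0.111] [17 14 16]
(240, 210) [0.517 0.249 0.037] [35 48 27]
(258, 200) [0.553 0.196 0.036] [34 49 29]
(366, 208) [ 0.55  -0.144  0.043] [82 83 85]
(374, 187) [ 0.62  -0.167  0.038] [34 35 36]
(357, 228) [ 0.49  -0.122  0.006] [140 143 141]
(281, 187) [0.605 0.129 0.015] [20 21 21]
(335, 138) [ 0.759 -0.033  0.079] [15 13 14]
(308, 260) [0.379 0.026 0.004] [129 136 141]
(318, 163) [0.692 0.015 0.015] [109 109 110]
(160, 205) [0.497 0.463 0.154] [78 82 87]
(485, 205) [ 0.574 -0.499  0.09 ] [47 48 48]
(290, 165) [0.677 0.105 0.025] [100  87 134]
(226, 235) [0.438 0.288 0.022] [105 111  58]
668 (array([564.3, 243.9]), array([102.4, 100.6]), 19.7) 0.035
272 (array([563.5, 243.3]), array([53.9, 53.4]), 73.0) 0.1109
317 (array([ 560.8, -146. ]), array([ 24.2, 140.3]), 76.3) 0.0457
1296 (array([ 569.6, -143.6]), array([227.1, 159.9]), 3.3) 0.0069
[[ 0.965 -0.263 -0.   ]
 [-0.263 -0.965 -0.002]
 [ 0.     0.002 -1.   ]]
```

```bash
python3 - <<'E'
from h import *
print(np.round(robot.read_qpos(),1))
def t(n,p,yaw):
    try:q=robot.ik(p,down(yaw))
    except Exception as e:q=e
    print(n,yaw,None if q is None else np.round(q,1))
for y in(110,-70):t("look",[.50,.22,.3],y)
for y in(76,-104):t("scan",[.5608,-.146,.016],y)
for y in(110,-70):t("hold",[.4336,.197,.044],y)
for y in range(-180,180,30):t("cap",[.564,.2435,.086],y)
E
```

```text
[ 91.3  20.6   0.6  -0.  -70.1 -16.5]
look 110 [  44.3    6.1   -8.8    0.   -75.1 -114.3]
look -70 [ 44.3   6.1  -8.8   0.  -75.1  65.7]
scan 76 [   4.7   24.2  -25.5    0.   -40.3 -108.7]
scan -104 [  4.7  24.2 -25.5   0.  -40.3  71.3]
hold 110 [  48.2   13.9  -37.2   -0.   -38.9 -118.2]
hold -70 [ 48.2  13.9 -37.2   0.  -38.9  61.8]
cap -180 [ 41.5  21.9 -17.3   0.  -50.8 -41.5]
cap -150 [ 41.5  21.9 -17.3   0.  -50.8 -11.5]
cap -120 [ 41.5  21.9 -17.3   0.  -50.8  18.5]
cap -90 [ 41.5  21.9 -17.3   0.  -50.8  48.5]
cap -60 [ 41.5  21.9 -17.3   0.  -50.8  78.5]
cap -30 [ 41.5  21.9 -17.3   0.  -50.8 108.5]
cap 0 [ 41.5  21.9 -17.3   0.  -50.8 138.5]
cap 30 [ 41.5  21.9 -17.3   0.  -50.8 168.5]
cap 60 [  41.5   21.9  -17.3    0.   -50.8 -161.5]
cap 90 [  41.5   21.9  -17.3    0.   -50.8 -131.5]
cap 120 [  41.5   21.9  -17.3    0.   -50.8 -101.5]
cap 150 [ 41.5  21.9 -17.3   0.  -50.8 -71.5]
```

```bash
python3 - <<'E'
from h import *
ims=[]
for n,pos,y in(("stand",[.47,.21,.28],110),("scan",[.51,-.13,.25],76)):
    robot.goto(pos,down(y)); robot.dwell(.3)
    p,d,W=wrist(); ims.append(p); np.save(n+".npy",W); cv2.imwrite("pics/w_%s.png"%n,p[...,::-1])
    print(n,robot.read_t(),robot.read_position())
    z,X,Y=W[...,2],W[...,0],W[...,1]
    def comp(c,r,lo,hi):
        m=(np.hypot(X-c[0],Y-c[1])<r)&(z>lo)&(z<hi)
        if m.sum()>9: print(m.sum(),rect(W[m]),np.median(z[m]).round(4), (np.median(W[m],0)).round(4))
    if n=="stand":
        comp((.564,.2435),.085,.030,.04); comp((.564,.2435),.04,.10,.12)
    else:
        comp((.5608,-.146),.09,.042,.055); comp((.5608,-.146),.1,.003,.009); 
cv2.imwrite("pics/w0.png",cv2.resize(np.vstack(ims)[...,::-1],(480,600)))
E
```

```text
stand 2.375 [0.46995995 0.2103009  0.27989658]
2806 (array([545.7, 234.5]), array([ 57.8, 100.2]), 19.6) 0.0345 [0.5404 0.2301 0.0345]
511 (array([565.3, 244.6]), array([54.1, 46.3]), 6.0) 0.1104 [0.5812 0.2441 0.1104]
scan 4.0167 [ 0.51018037 -0.12940652  0.25005362]
1917 (array([ 546.1, -144.3]), array([ 23.6, 106.5]), 76.3) 0.0456 [ 0.5435 -0.1435  0.0456]
2336 (array([ 548.8, -146.6]), array([ 60. , 134.8]), 75.0) 0.0047 [ 0.5396 -0.139   0.0047]
```

View pics/w0.png

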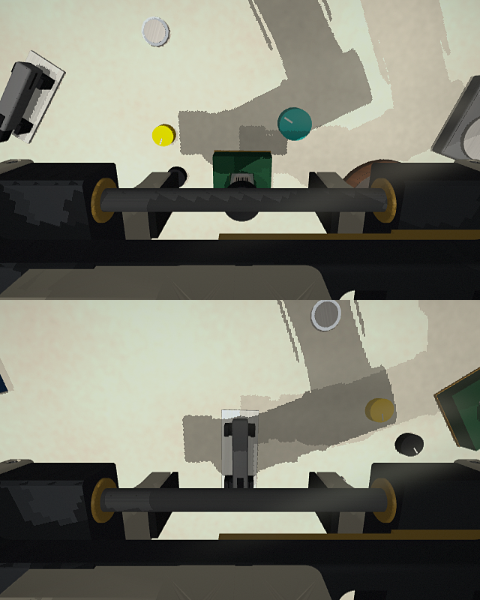

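The upper view shows the white label at (240,180) facing the robot, with the big black cap behind the finger rod at (240,205). The lower view shows the scanner at (240,450) on its rest, and the small black cap apart at (410,444). The positions agree with the top camera within 2 mm.

```bash
python3 - <<'E'
from h import *
D=down(76.3); c=[.5615,-.147]
robot.goto(c+[.10],D); robot.servo_line(c+[.016],speed=.12)
print(robot.read_position(),robot.read_force())
robot.move_gripper(0.0)
print("w",robot.read_grip_width()*88,robot.read_finger_force(),robot.read_t())
robot.servo_line(c+[.15],speed=.15); robot.dwell(.2)
p,d,W=wrist(); cv2.imwrite("pics/w1.png",p[...,::-1]); np.save("w1.npy",W)
print("w",robot.read_grip_width()*88,robot.read_finger_force(),robot.read_force(),robot.read_t())
X,Y,z=W[...,0],W[...,1],W[...,2]
u=np.array([np.cos(np.radians(-13.7)),np.sin(np.radians(-13.7))]); s=(X-c[0])*u[0]+(Y-c[1])*u[1]; t=-(X-c[0])*u[1]+(Y-c[1])*u[0]
m=(abs(t)<.014)&(s<-.02)&(s>-.09)&(z>.168)&(z<.195)
print(m.sum(),s[m].min(),t[m].min(),t[m].max(),rect(W[m]))
print(np.polyfit(s[m],z[m],1))
E
```

```text
[ 0.56228306 -0.14697106  0.01706376] [ 0.81433464 -0.90825185 -0.57216819]
w 23.521117638386738 29.99983459711075 6.575
w 24.05551193081701 29.999695122241974 [ 0.09369849  0.04400706 -1.27552754] 7.8667
7487 -0.06895536368105297 -0.012143114584317374 0.01205028245561283 (array([ 518.3, -136.5]), array([24.1, 49. ]), 76.1)
[0.00328856 0.17870993]
```

View pics/w1.png

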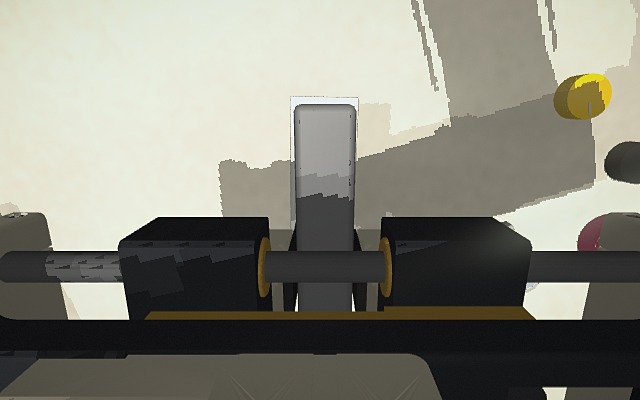

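The scanner (325,200) is gripped straight and level: 0.2° pitch, and its rear end is 69 mm from the grip. Next I scan and return it.

```bash
python3 - <<'E'
from h import *
yaw=19.65; u=np.array([np.cos(np.radians(yaw)),np.sin(np.radians(yaw))])
h=np.array([.5648,.2428])-.1390*u
R=down(yaw+90)
robot.goto([*h,.15],R); robot.servo_line([*h,.045],speed=.1)
print(h,robot.read_position(),robot.read_tcp_rot().round(3).tolist(),robot.read_t())
robot.dwell(.3); p,d=robot.grab_frame("side"); cv2.imwrite("pics/s1.png",cv2.resize(p[180:340,200:440,::-1],(720,480),interpolation=cv2.INTER_CUBIC))
p,d,W=wrist(); np.save("w2.npy",W)
d0=(W[...,:2]-h); s=d0@u; t=d0@np.array([-u[1],u[0]]); z=W[...,2]
m=(abs(t)<.016)&(s<-.02)&(s>-.09)&(z>.06)&(z<.09); print(m.sum(),s[m].min(),t[m].min(),t[m].max(),z[m].mean(),np.polyfit(s[m],z[m],1))
robot.dwell(1.0); print(robot.read_qvel(),robot.read_finger_force(),robot.read_t())
E
```

```text
[0.43389475 0.19605798] [0.434252   0.19631897 0.04547337] [[-0.942, -0.336, 0.001], [-0.336, 0.942, 0.001], [-0.001, 0.0, -1.0]] 10.4333
7437 -0.06861107485718394 -0.012377909479148068 0.011761519270365752 0.07471871201010001 [0.00405268 0.07490273]
[ 0.02178279 -0.11252886  0.00169262  0.04904238  0.05308511  0.11456488] 29.99973088502884 11.8333
```

View pics/s1.png

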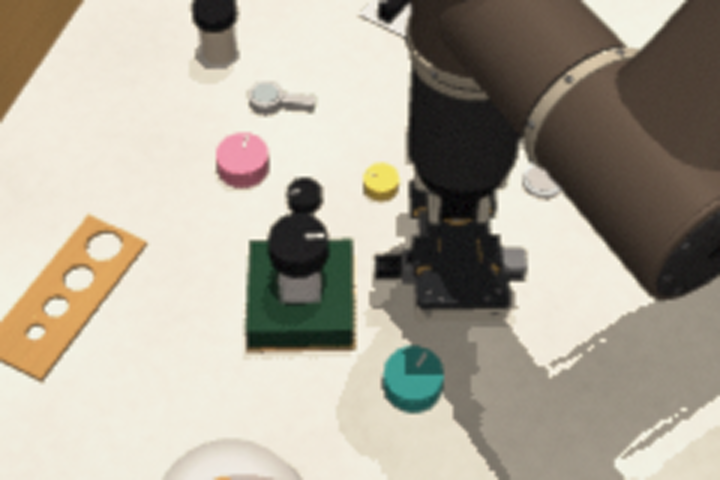

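Side view: the scanner nose (385,265) faces the tube (300,288) with a clear gap, and is held level at the label's height. The small black cap stands behind at (304,195). Now I put the scanner back.

```bash
python3 - <<'E'
from h import *
p0=robot.read_position(); robot.servo_line([p0[0],p0[1],.15],speed=.15)
D=down(76.3); c=[.5615,-.147]
robot.goto([*c,.10],D); robot.servo_line([*c,.030],speed=.12); robot.servo_line([*c,.0165],speed=.04)
print(robot.read_position(),robot.read_force())
robot.move_gripper(.6); robot.dwell(.1); print(robot.read_force(),robot.read_finger_force())
robot.servo_line([*c,.14],speed=.15); robot.dwell(.3)
p,d,W=wrist(); X,Y,z=W[...,0],W[...,1],W[...,2]
m=(np.hypot(X-c[0],Y-c[1])<.09)&(z>.042)&(z<.055); print(m.sum(),rect(W[m]),np.median(z[m]),robot.read_t())
p,d=robot.grab_frame("top"); W=cloud("top",d);z=W[...,2]
m=(abs(W[...,0]-.56)<.1)&(abs(W[...,1]+.146)<.06)&(z>.038)&(z<.055);print(m.sum(),rect(W[m]) if m.sum()>5 else 0)
robot.move_gripper(1.0)
k=[.5645,.2432]
robot.goto([*k,.20],down(-150)); robot.dwell(.1)
p,d=robot.grab_frame("top"); W=cloud("top",d);z=W[...,2]
m=(abs(W[...,0]-.56)<.1)&(abs(W[...,1]+.146)<.06)&(z>.038)&(z<.055);print(m.sum(),rect(W[m]),np.median(z[m]),np.round(robot.read_qpos(),1),robot.read_t())
E
```

```text
[ 0.56134501 -0.14705447  0.01627822] [-0.00778393 -0.11456074 -1.29852315]
[0.26109104 0.02421806 0.52675368] 0.0
4359 (array([ 549.3, -144.3]), array([ 24. , 111.5]), 76.3) 0.04557540033433771 17.4167
194 (array([ 534.6, -139.1]), array([24. , 87.3]), 76.5)
317 (array([ 560.3, -145.5]), array([ 24.2, 139.8]), 76.5) 0.04561012472375725 [ 41.4  16.   -9.5  -0.  -64.6 -11.5] 19.9
```

The scanner is back where it lay. Next is the cap.

```bash
python3 - <<'E'
from h import *
k=[.5645,.2432]
robot.servo_line([*k,.085],speed=.1); print(robot.read_position(),robot.read_force())
robot.move_gripper(0.0); robot.dwell(.2)
print("w",robot.read_grip_width()*88,robot.read_finger_force(),robot.read_force(),robot.read_position(),robot.read_t())
q=np.array(robot.read_qpos()); R0=robot.read_tcp_rot()
for a in range(8,83,8):
    g=q.copy(); g[5]+=a; robot.movej(g)
    R=robot.read_tcp_rot(); r=np.degrees(np.arctan2(*(R[[1,0],1])))
    print(a,round(r,1),"Tz",np.round(robot.read_ft_torque()[2],3),"F",np.round(robot.read_force(),1),robot.read_position().round(4),robot.read_t())
    if np.abs(robot.read_force()).max()>40: break
p,d=robot.grab_frame("side"); cv2.imwrite("pics/s2.png",cv2.resize(p[180:340,200:440,::-1],(720,480),interpolation=cv2.INTER_CUBIC))
E
```

```text
[0.56491594 0.24350646 0.08572399] [ 0.19388213 -0.34108577  0.36481624]
w 53.78883672892103 30.000107483938336 [1.47785677 1.27542454 0.00591711] [0.56467787 0.24331194 0.0850819 ] 22.05
8 -142.2 Tz 0.072 F [ 0.  -0.2  1.4] [0.5646 0.2433 0.0851] 22.3083
16 -134.3 Tz 0.051 F [-0.6  0.4  1.8] [0.5646 0.2432 0.0851] 22.5667
24 -126.4 Tz 0.041 F [-0.1 -0.9  1.5] [0.5646 0.2432 0.0851] 22.825
32 -118.4 Tz 0.057 F [-1.1 -0.7  1.6] [0.5646 0.2432 0.0851] 23.0833
40 -110.4 Tz 0.015 F [-1.  -2.1  2. ] [0.5647 0.2433 0.0851] 23.3417
48 -102.4 Tz 0.024 F [-1.5  0.4  3.4] [0.5648 0.2434 0.0853] 23.6
56 -94.4 Tz 0.062 F [-1.3 -1.   6.4] [0.5651 0.2436 0.0857] 23.8583
64 -86.4 Tz 0.104 F [-2.  -1.1  8.6] [0.5651 0.2434 0.086 ] 24.1167
72 -78.4 Tz 0.087 F [-1.8 -1.8  8.9] [0.5652 0.2433 0.0861] 24.375
80 -70.4 Tz 0.093 F [-0.9 -1.9  9. ] [0.5652 0.2433 0.0861] 24.6333
```

View pics/s2.png

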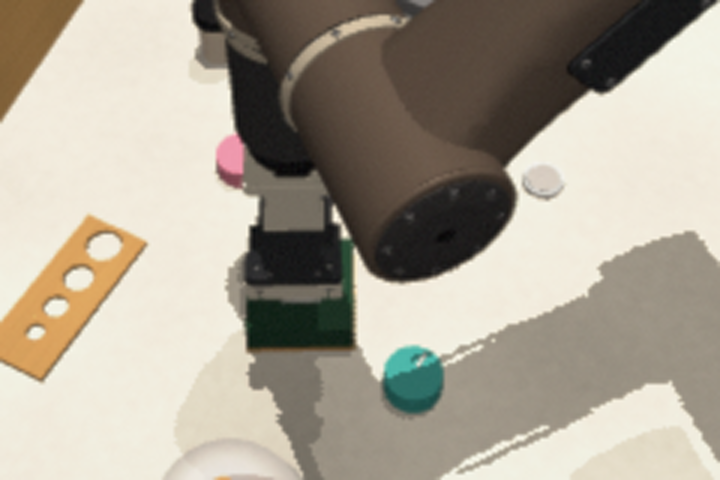

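The gripper holds the cap above the green stand at (300,290), and everything else is in place. The upward push has levelled off at 9 N since 64°, so the threads seem free. I'll go to 84° and lift in small checked steps.

```bash
python3 - <<'E'
from h import *
q=np.array(robot.read_qpos()); q[5]+=4; robot.movej(q); robot.dwell(.3)
print("w",robot.read_grip_width()*88,np.round(robot.read_ft_torque(),2),np.round(robot.read_force(),1))
p=robot.read_position(); 
for dz in(.002,.004,.006,.008):
    robot.servo_line([p[0],p[1],.0861+dz],speed=.01); robot.dwell(.15)
    F=robot.read_force(); print(dz,np.round(F,2),robot.read_position().round(4),robot.read_t())
    if F[2]<-3: break
E
```

```text
w 53.95188831001329 [-0.78  0.9   0.08] [-1.9 -1.9  8. ]
0.002 [-1.25 -0.9   4.86] [0.5654 0.2431 0.0881] 25.7333
0.004 [ 0.37 -1.39 -1.31] [0.5653 0.2432 0.0898] 26.2333
0.006 [-0.66 -1.51 -1.68] [0.5654 0.2432 0.0921] 26.7333
0.008 [-0.87 -1.94 -0.14] [0.5654 0.2432 0.0942] 27.2333
```

The force is about the cap's weight alone (0.8 N; with the tube it would be over 4 N), so the cap is free. I'll raise it.

```bash
python3 - <<'E'
from h import *
p=robot.read_position(); robot.servo_line([.5648,.2432,.134],speed=.05); robot.dwell(.5)
print("w",robot.read_grip_width()*88,robot.read_finger_force(),np.round(robot.read_force(),2),robot.read_position(),robot.read_tcp_rot()[2],robot.read_t())
p,d=robot.grab_frame("side"); W=cloud("side",d); cv2.imwrite("pics/s3.png",cv2.resize(p[220:310,250:370,::-1],(720,540),interpolation=cv2.INTER_CUBIC))
r=np.hypot(W[...,0]-.5645,W[...,1]-.243); z=W[...,2]
for lo,hi in((.04,.082),(.083,.104),(.104,.115),(.115,.125),(.125,.14),(.14,.165)):
    m=(r<.045)&(z>lo)&(z<hi); print(lo,m.sum(),np.median(W[m],0).round(3) if m.sum() else '', np.median(p[m],0) if m.sum() else '')
E
```

```text
w 53.894558966398904 29.99994312878698 [ 0.57  0.32 -0.77] [0.5648114  0.24321166 0.13395462] [ 1.45110789e-03  4.05651387e-04 -9.99998865e-01] 28.6833
0.04 118 [0.557 0.26  0.062] [117. 112. 108.]
0.083 23 [0.556 0.259 0.085] [179. 177. 171.]
0.104 0  
0.115 0  
0.125 0  
0.14 0
```

View pics/s3.png

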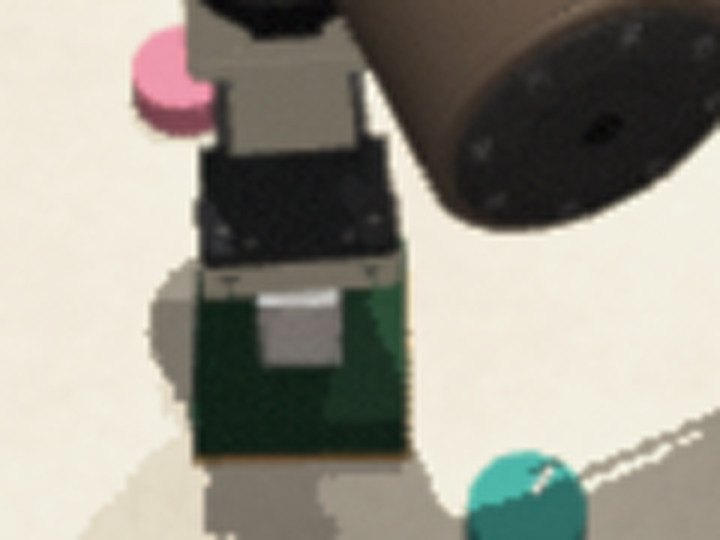

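The tube (300,330) stands in the socket with its shoulder at the seated height (83–85 mm). The gripper holds the cap above it: 53.9 mm wide, 30 N, cap weight only.

```bash
python3 -c "
from rig import robot
print(robot.job_done())"
```

```text
the job is handed in; nothing more can be done
None
```

I handed the job in at about 29 s of the 59 s allowed, and the verdict wasn't shown: I held the scanner on the label for over a second, laid it back on its rest, turned the cap 84° counter-clockwise until its threads let go, and finished holding it level above the tube, which still looks seated in its socket.

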